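# Clamp the red printing block in the screw press

## Robot

A 6-joint arm with a two-finger parallel gripper is mounted at the origin on the work surface. World frame = base frame: x ahead of the robot, y to its left, z up, the work surface at z = 0. Lengths are in mm, angles in rad, forces in N, time in s.
With the tool pointing down it reaches from about 275 to 825 mm from the base axis. Payload 5.2 kg.
Tool frame: the origin (TCP) lies at the very end of the fingers, on their centre line; the grasp point (between the pads) lies 19 mm behind it; z points along the fingers, y is the direction in which the jaws open and shut (so a half turn about z gives the same grasp; the last joint's range is limited). The gripper opens to 93 mm and grips with 3 to 60 N. Pads are 15 mm wide; open, the fingers measure 128 mm over their backs; the gripper's body (75 mm by 188 mm) begins 65 mm behind the grasp point.
Start: joints at [1.098, 0.259, 1.535, -0, 1.348, -0.203], TCP at [146.574, 530.114, 218.653] pointing down, gripper open.
Joint ranges: [-3.14, 3.14], [-0.91, 2.08], [0.19, 2.58], [-1.22, 4.36], [0.22, 2.71], [-3.12, 3.12]. Speed limits (rad/s): [2.57, 2.57, 3.14, 3.14, 3.14, 3.14].

## Interface

Orientations are given as [roll, pitch, yaw] about the fixed x, y, z axes, in that order (R = Rz(yaw) Ry(pitch) Rx(roll)).
In Python, from bench import robot gives the robot as it stands. The module is installed in compiled form; this text tells all that it offers. Calls block until the motion is done:
- robot.move_ptp(position, orientation): joint-space move of the TCP to a pose.
- robot.move_linear(position, ori=None, speed=150, f_stop=None): straight line of the TCP; ori=None keeps the orientation; speed is the mean speed in mm/s. With f_stop (N) it stops when the force on the tool has changed by that much, and returns True; else False.
- robot.move_j(angles): joint-space move.
- robot.move_gripper(opening): opening from 0.0 (shut) to 1.0 (fully open); the grip force is fixed at half the most; returns when the fingers have stopped.
- robot.sleep(seconds).
- robot.inverse_kinematics(position, orientation): joint angles nearest the present ones, or None.
- robot.get_image(name): name is "side" or "top"; returns a dict with "img" (420x560x3 uint8, blue, green, red), "fovy" (degrees; the focal length in pixels is half the picture's height over the tangent of half this angle, whatever the lens; pixels are square), "cx", "cy" (the principal point, pixels), "k1" (the pictures are not rectified: a ray, as slopes to the right and down, at radius r is drawn at 1 + k1 r^2 times it, then the intrinsics apply), "eye" and "orientation" of the camera in the world. Camera axes: x right, y down, z forward; pixel columns grow to the right and rows downward; lengths in mm; the calibration is good to about 2 mm. A picture is of the moment at which its call begins. There is no depth.
A pose or a line that the arm cannot do raises robot.MotionError and nothing moves.
- robot.hand_in(): hands the job in, once; it reports no verdict.
Readings, each from a call of its own:
- robot.current_t(): time.
- robot.current_qpos(): joint angles.
- robot.current_joint_vel(): joint speeds.
- robot.current_joint_efforts(): joint torques, N m.
- robot.current_tcp_pos(): TCP position.
- robot.current_eef_rot(): TCP orientation.
- robot.current_contact_force(): force on the tool from outside, world axes, zero at the start.
- robot.current_ft_torque(): the same for the moment, N m.
- robot.current_gripper_width(): opening from 0.0 (shut) to 1.0 (fully open).
Only numpy, scipy, OpenCV 4.12 (cv2) and the standard library are available. Lean on these libraries where they do the work, as an engineer would, in place of code of your own. Each camera call takes 0.05 s, during which the arm holds its last target. There are 200 camera calls.

## Task

The lino face of the red printing block has just been glued to its wooden mount and must set under pressure: put the block, red side up, in the middle of the press's pulled-out tray, square on the marked rectangle, let go of it, and push the tray fully home by its black tab. Then screw the red knob clockwise until the plate is pressed firmly on the block, and let go. Leave the blue block and the rest of the desk alone.

Things in the scene. Friction and masses are not known exactly. Their poses are not given: they have to be found in the camera images.
- press: Green bench screw press, fixed to the desk. Origin: underside, below the screw's axis; z up; its own -x is the side where the tray comes out (about towards the robot's right, -y of the world). Bed 20 mm high, 130 mm wide, reaching 270 mm to -x; under the arch the base is 235 mm wide (x -70 to 100 mm). Arch: two posts 30 x 25 mm at y = +-100 mm, and a crossbar 40 mm (x) by 225 mm (y), 135 to 165 mm above the desk, with a brass nut of 36 mm diameter on top up to 173 mm.
- tray (a joint): Slide of the plywood tray, m: 0 = fully home (block place under the screw, against a fixed stop), 0.15 = pulled out all the way along the press's -x. Starts 0.125 to 0.15. Friction about 1.5 N.
- tray_mark (a point): Centre of the white-edged grey rectangle (82 x 60 mm, long side along x) on the upper face of the tray, 34 mm above the desk. Tray plate 130 (x) by 120 (y) by 12 mm, without rims. Axes as the press; it travels with the tray.
- tray_tab (a point): Grip point on the tray's upright black tab: 30 mm long (x), 12 mm thick (y), its top 16 mm above this point, its foot 30 mm below it. This point is 125 mm to -x of the tray mark and 62 mm above the desk. Axes as the press. It is pinched across y from above, or pushed towards the press's +x.
- knob (a joint): Turn of the red knob, rad: 0 = fully raised; grows clockwise seen from above; starts 0 to 0.8, end 4.6. Per rad clockwise, knob, stem and plate sink 4.775 mm. The plate touches the block on the tray at about 3.4; then its stiff spring gives: each further 0.1 rad adds about 4 N, so 3.8 is firm (about 17 N). Screw friction 0.12 N m; it stays where left.
- knob_grip (a point): Middle of the knob's bar, on the screw's axis: bar 58 mm long (this point's x), 14 mm thick (y), 32 mm tall (16 mm above and below this point), 220 mm above the desk at knob 0. Turns and sinks with the knob; below the bar is a hub of 24 mm diameter, 11 mm deep.
- platen_face (a point): Centre of the underside of the steel plate of the press, 100 (x) by 130 (y) by 14 mm, on the screw's axis; 84.2 mm above the desk at knob 0. Moves only up and down, hung on the stem by a stiff spring (8 N per mm, up to 4 mm).
- plate: The same steel plate of the press; origin as press, lowered as it sinks.
- block_red: The block to clamp, loose: wooden mount with a red lino face on top, 72 (x) by 50 (y) by 34 mm high, about 0.12 kg. Origin: centre of its underside, z up.
- block_blue: A block of the same size with a blue face, loose, to be left alone. Origin: centre of its underside.
- ink_amber: Loose amber ink bottle, 48 mm diameter, 85 mm high, left alone. Origin: centre of its underside.
- mug: Loose black mug, 80 mm diameter, 85 mm high, left alone. Origin: centre of its underside.
- eraser: Loose white eraser, 45 x 24 x 14 mm, left alone. Origin: centre of its underside.
- pen: Loose grey pen with a black cap, 120 mm long, 12 mm thick, lying on the desk, left alone. Origin: middle, underside.
- tape: Loose yellow disc-shaped roll, 64 mm diameter, 18 mm high, left alone. Origin: centre of its underside.
- bowl: Loose copper bowl, 100 mm diameter, 35 mm high, left alone. Origin: centre of its underside.
Mind the look-alikes: they are no part of the job. Leave any green, pink or yellow look-alike of the block_red alone.

How it is judged:
By the outcome, as a careful person would: the job done as asked, in the order asked, and still so for the second after the job is handed in, with the robot touching nothing.
It also fails if it takes over 72 s, if anything falls off the work surface, if the arm or the gripper's body presses on something with over 40 N, if the wrist force passes 120 N, or if a joint passes its speed limit or range.

## Working session

There is one attempt and no reset: what is moved stays moved. The work goes in short steps, each a Python script; the robot and the scene stay as the last script left them, time stands still between calls to the robot, and variables do not carry over. Pictures are saved under pics/ and viewed, about 8 in all and at most 12, crops included, and the job is handed in when it is done.

```bash
mkdir -p pics
cat > h.py <<'E'
import numpy as np, cv2
from scipy.spatial.transform import Rotation as R
from bench import robot
def snap(name,tag):
    d=robot.get_image(name); cv2.imwrite(f'pics/{tag}.png',d['img']); np.save(f'pics/{tag}.npy',{k:v for k,v in d.items() if k!='img'},allow_pickle=True); return d
def load(tag): return np.load(f'pics/{tag}.npy',allow_pickle=True).item()
def cam(d):
    f=210/np.tan(np.radians(d['fovy'])/2)
    K=np.array([[f,0,d['cx']],[0,f,d['cy']],[0,0,1.]]); o=np.array(d['orientation'],float)
    M=o if o.shape==(3,3) else R.from_euler('xyz',o).as_matrix()
    return K,np.array([d['k1'],0,0,0,0.]),M,np.array(d['eye'],float)
def pix2z(d,uv,z):
    K,D,M,e=cam(d); p=cv2.undistortPoints(np.array(uv,float).reshape(-1,1,2),K,D).reshape(-1,2)
    r=np.c_[p,np.ones(len(p))]@M.T; return e+r*((z-e[2])/r[:,2])[:,None]
def proj(d,P):
    K,D,M,e=cam(d); c=(np.array(P,float).reshape(-1,3)-e)@M
    return cv2.projectPoints(c,np.zeros(3),np.zeros(3),K,D)[0].reshape(-1,2)
E
python3 - <<'E'
from h import *
for n in('top','side'):
    d=snap(n,n+'0'); print({k:v for k,v in d.items() if k!='img'})
    cv2.imwrite(f'pics/{n}0b.png',cv2.resize(d['img'],(800,600),interpolation=cv2.INTER_CUBIC))
E
```

```text
{'fovy': 50.42450369687767, 'cx': 269.9491574081884, 'cy': 209.63539624857776, 'k1': -0.05502811500758871, 'eye': array([ 229.19421207,    5.50717885, 1534.45076824]), 'orientation': array([-2.93527873e+00, -1.10169110e-03, -1.64658116e+00])}
{'fovy': 57.120459400339456, 'cx': 271.8733260020646, 'cy': 205.74126385424245, 'k1': 0.02902890574251727, 'eye': array([  25.88084367, -697.04017154,  672.46451645]), 'orientation': array([-2.11231554, -0.0238308 , -0.58619908])}
```

View pics/top0b.png

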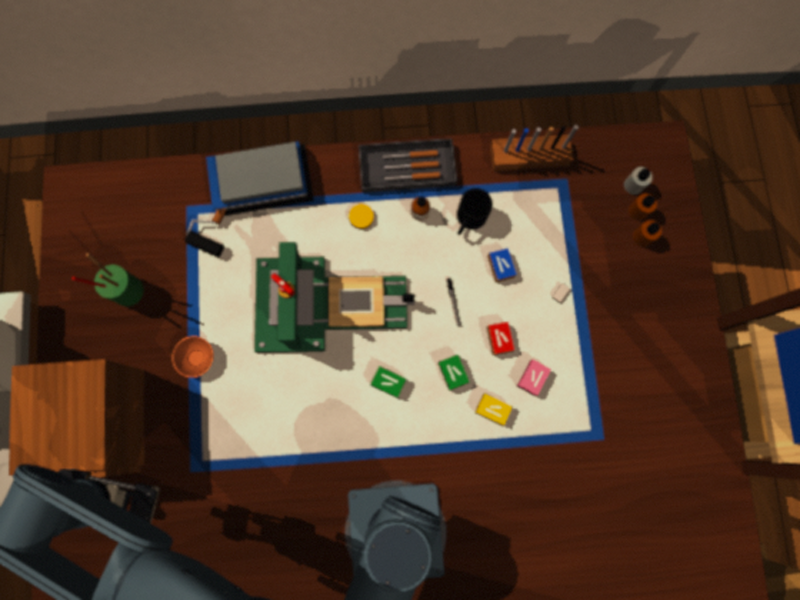

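View pics/side0b.png

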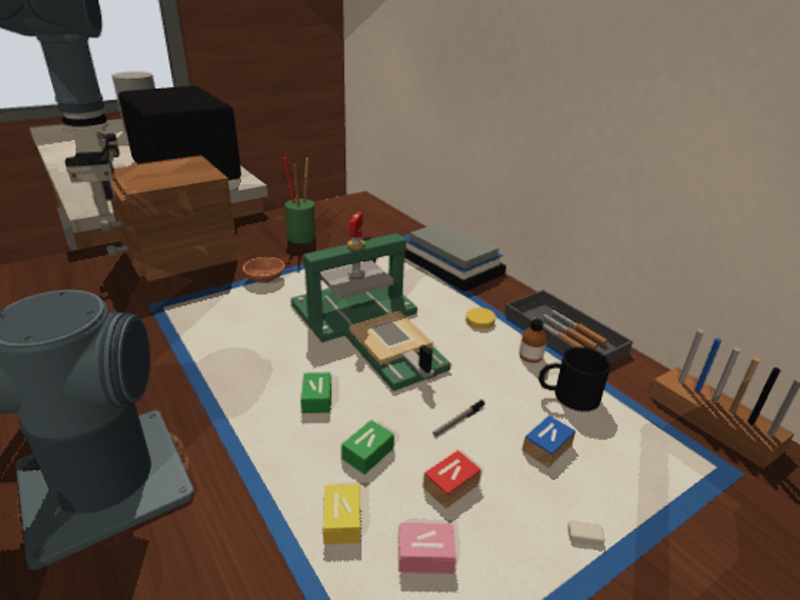

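The top picture shows the press at about (290,303), the tray mark at (355,301), the tab at (408,298), the red block at (500,338) and the knob at (284,285). The side picture confirms that the red face is up at (452,475). Next I enlarge the press and segment the red block.

Run:
```python
from h import *
t=cv2.imread('pics/top0.png'); s=cv2.imread('pics/side0.png')
cv2.imwrite('pics/c1.png',cv2.resize(t[160:255,170:300],None,fx=6,fy=6,interpolation=cv2.INTER_CUBIC))
cv2.imwrite('pics/c2.png',cv2.resize(s[140:275,200:325],None,fx=4.4,fy=4.4,interpolation=cv2.INTER_CUBIC))
for n,im in(('top0',t),('side0',s)):
    d=load(n); h=cv2.cvtColor(im,cv2.COLOR_BGR2HSV)
    m=(((h[...,0]<6)|(h[...,0]>174))&(h[...,1]>190)&(h[...,2]>110)).astype(np.uint8)
    m=cv2.morphologyEx(m,cv2.MORPH_CLOSE,np.ones((3,3)))
    N,l,st,c=cv2.connectedComponentsWithStats(m)
    for i in range(1,N):
        if st[i,4]>25:
            ct=max(cv2.findContours((l==i).astype(np.uint8),0,1)[0],key=cv2.contourArea).reshape(-1,2)
            W=pix2z(d,ct,34)[:,:2]; r=cv2.minAreaRect(W.astype(np.float32))
            print(n,st[i],c[i].round(1),'z34',r, 'centroid',pix2z(d,c[i],34).round(1))
```

```text
top0 [197 198   8   8  34] [200.6 201.6] z34 ((588.0650024414062, 217.96864318847656), (25.162311553955078, 17.057287216186523), 40.891395568847656) centroid [[588.7 216.6  34. ]]
top0 [342 226  18  22 220] [350.8 236.6] z34 ((429.2161865234375, -286.07196044921875), (68.27267456054688, 47.61762237548828), 6.969951152801514) centroid [[ 427.9 -287.    34. ]]
```

View pics/c1.png

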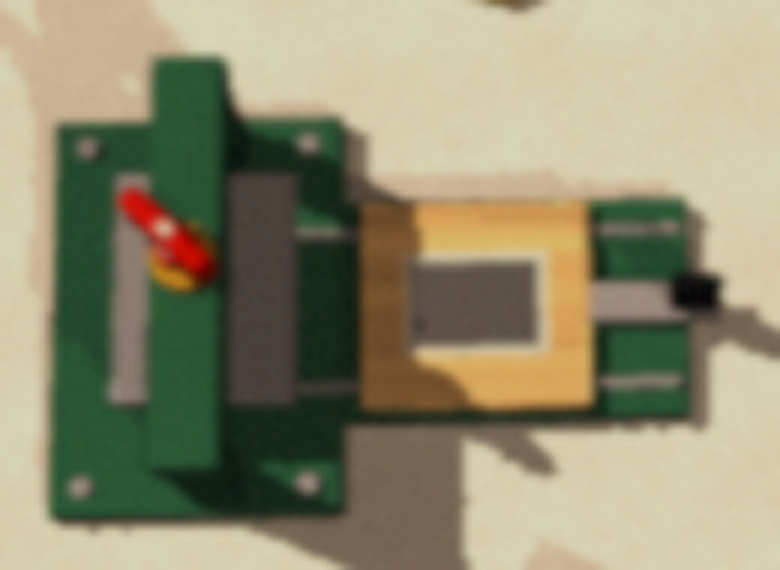

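View pics/c2.png

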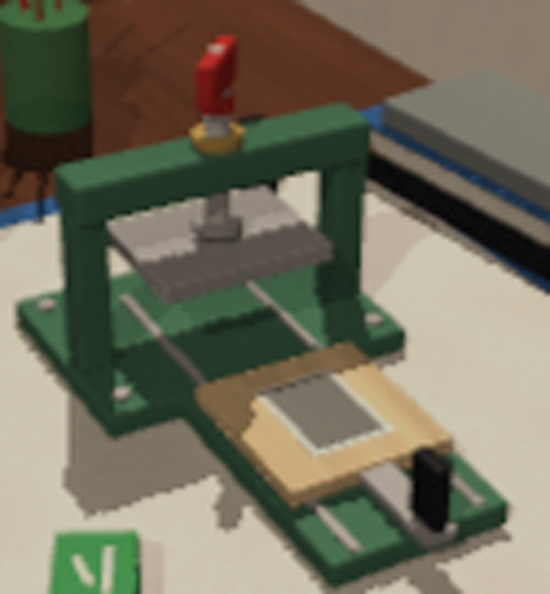

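The crops show the tray mark's outer corners clearly, at about (409,255), (550,252), (549,354) and (406,353). The knob bar runs from (122,193) to (208,280), about 45° clockwise from the press x axis. I fit the press, tray, knob and block poses to both views.

```bash
cat > fit.py <<'E'
from h import *
from scipy.optimize import least_squares
T=load('top0');S=load('side0')
c1=lambda p:(np.array(p,float)+.5)/6-.5+[170,160]
c2=lambda p:(np.array(p,float)+.5)/4.4-.5+[200,140]
# rows: model x,y,z, trayflag, px
top=[(41,-30,34,1,409,255),(-41,-30,34,1,550,252),(-41,30,34,1,549,354),(41,30,34,1,406,353),
(65,-60,34,1,362,203),(-65,-60,34,1,592,200),(-65,60,34,1,592,409),(65,60,34,1,360,411),
(100,-117.5,20,0,58,126),(100,117.5,20,0,52,520),(-70,-117.5,20,0,343,120),(-70,117.5,20,0,343,514),
(-270,-65,20,0,685,200),(-270,65,20,0,688,416),
(20,-112.5,165,0,155,59),(-20,-112.5,165,0,222,59),(-20,112.5,165,0,218,466),(20,112.5,165,0,148,466)]
side=[(41,-30,34,1,320,372),(-41,-30,34,1,392,430),(-41,30,34,1,320,454),(41,30,34,1,256,393),
(65,60,34,1,198,388),(65,-60,34,1,345,345),(-65,-60,34,1,452,440),(-65,60,34,1,292,492),
(-270,65,20,0,328,572),(-270,-65,20,0,505,506),(-20,-112.5,165,0,371,127)]
A=np.array(top,float);B=np.array(side,float)
def w(p,M):
    q=M[:,:3].copy(); q[:,0]-=M[:,3]*p[3]
    c,s=np.cos(p[2]),np.sin(p[2]); return np.c_[p[0]+c*q[:,0]-s*q[:,1],p[1]+s*q[:,0]+c*q[:,1],q[:,2]]
rt=lambda p:proj(T,w(p,A))-c1(A[:,4:]); rs=lambda p:proj(S,w(p,B))-c2(B[:,4:])
for n,f in(('top',lambda p:rt(p).ravel()),('side',lambda p:rs(p).ravel()),('both',lambda p:np.r_[rt(p).ravel(),rs(p).ravel()])):
    r=least_squares(f,[560,180,1.57,140],loss='soft_l1',x_scale=[10,10,.1,10]); p=r.x
    print(n,p.round(4),'rms',np.sqrt(np.mean(f(p)**2)).round(2),'mark',w(p,np.array([[0,0,34,1.]])).round(1))
print(rt(p).round(1).tolist());print(rs(p).round(1).tolist())
k=pix2z(T,c1([(122,193),(208,280)]),232); e=k[1]-k[0]; print('bar',k.round(1),np.linalg.norm(e[:2]),'cw',(p[2]-np.arctan2(-e[1],-e[0])),k.mean(0))
# block: red face contour fits
s=cv2.imread('pics/side0.png');t=cv2.imread('pics/top0.png')
for n,im,d,roi in(('top',t,T,(335,220,370,255)),('side',s,S,(290,310,345,355))):
    x0,y0,x1,y1=roi; f=im[y0:y1,x0:x1].astype(int); m=((f[...,2]>100)&(f[...,2]>2.2*f[...,1])).astype(np.uint8)
    if n=='side': m=((f[...,2]>120)&(f[...,2]>3*f[...,1])).astype(np.uint8)
    ct=max(cv2.findContours(m,0,1)[0],key=cv2.contourArea).reshape(-1,2)+[x0,y0]
    print(n,m.sum(),cv2.minAreaRect(pix2z(d,ct,34)[:,:2].astype(np.float32)))
E
python3 fit.py
```

```text
top [553.2478 199.0414   1.5141 147.7848] rms 0.54 mark [[544.9  51.5  34. ]]
side [550.284  196.4302   1.5125 147.1547] rms 0.89 mark [[541.7  49.5  34. ]]
both [552.6748 198.8989   1.5119 148.1043] rms 0.75 mark [[544.   51.1  34. ]]
[[-0.4, 0.3], [-0.1, 0.4], [0.3, 0.5], [0.1, 1.0], [0.5, 0.6], [-0.3, 0.5], [0.3, -0.2], [0.8, 0.1], [-0.3, -0.6], [-1.0, 0.1], [0.3, -0.4], [0.1, 0.3], [0.5, -0.2], [0.8, 0.5], [-0.6, -0.6], [0.7, -0.8], [0.5, 1.1], [-0.7, 1.3]]
[[2.1, -0.9], [0.5, 0.1], [-1.5, 0.7], [-1.0, -0.2], [-0.7, -0.5], [0.9, -1.1], [0.4, -0.7], [-0.3, 0.0], [0.6, -1.3], [1.3, -1.2], [0.4, -1.6]]
bar [[574.  219.8 232. ]
 [526.  178.6 232. ]] 63.20515312060017 cw 0.8027474371203829 [550.02947208 199.19576002 232.        ]
top 253 ((429.43939208984375, -286.0169372558594), (70.18289184570312, 50.42070770263672), 6.320973873138428)
side 451 ((426.9117126464844, -290.0592956542969), (68.55960083007812, 46.38309860229492), 5.755054950714111)
```

```bash
cat >> h.py <<'E'
PR=np.array([552.6,198.6]); PY=1.5125; BL=np.array([428.5,-287.3]); BY=.107; SL=147.8
def P(x,y,z): c,s=np.cos(PY),np.sin(PY); return [PR[0]+c*x-s*y,PR[1]+s*x+c*y,z]
def O(y): return [np.pi,0,y]
E
python3 - <<'E'
from h import *
print(robot.current_eef_rot(),robot.current_gripper_width(),robot.current_t())
def t(n,p,y):
    for k in(-1,0,1):
        q=robot.inverse_kinematics(p,O(y+k*np.pi)); print(n,round(y+k*np.pi,2),None if q is None else np.round(q,2))
t('blk',[*BL,7],BY); t('mark',P(-SL,0,42),PY); t('tab',P(-SL-125,0,43),PY); 
for k in(.8,2.3,3.9): t('knob',P(0,0,220-4.775*k-19),PY-k)
E
```

```text
[-3.13999800e+00 -3.18989625e-04  2.87179658e+00] 1.001835729144543 0.1
blk -3.03 [-0.81  0.44  1.86  0.    0.83 -2.48]
blk 0.11 [-0.81  0.44  1.86 -0.    0.83  0.66]
blk 3.25 [-0.81  0.44  1.86  0.    0.83 -2.48]
mark -1.63 [-0.11  0.43  1.76 -0.    0.95  3.09]
mark 1.51 [-0.11  0.43  1.76 -0.    0.95 -0.05]
mark 4.65 [-0.11  0.43  1.76 -0.    0.95  3.09]
tab -1.63 [-0.34  0.43  1.77 -0.    0.94  2.86]
tab 1.51 [-0.34  0.43  1.77 -0.    0.94 -0.28]
tab 4.65 [-0.34  0.43  1.77 -0.    0.94  2.86]
knob -2.43 [ 0.16  0.34  1.48  0.    1.33 -2.13]
knob 0.71 [ 0.16  0.34  1.48 -0.    1.33  1.01]
knob 3.85 [ 0.16  0.34  1.48  0.    1.33 -2.13]
knob -3.93 [ 0.16  0.34  1.49  0.    1.31 -0.63]
knob -0.79 [ 0.16  0.34  1.49 -0.    1.31  2.51]
knob 2.35 [ 0.16  0.34  1.49  0.    1.31 -0.63]
knob -5.53 [ 0.16  0.35  1.5  -0.    1.29  0.97]
knob -2.39 [ 0.16  0.35  1.5   0.    1.29 -2.17]
knob 0.75 [ 0.16  0.35  1.5  -0.    1.29  0.97]
```

Run:
```python
from h import *
robot.move_linear([146.6,530.1,340],speed=250)
robot.move_ptp([*BL,340],O(BY)); robot.move_linear([*BL,70],speed=250)
print('stop',robot.move_linear([*BL,7],speed=80,f_stop=8))
robot.move_gripper(0.0); print('w',robot.current_gripper_width()*93,robot.current_contact_force())
robot.move_linear([*BL,120],speed=200)
robot.move_ptp(P(-SL,0,120),O(PY)); robot.move_linear(P(-SL,0,60),speed=150)
print(robot.current_tcp_pos(),robot.current_t(),robot.current_gripper_width()*93)
t=snap('top','t1')['img'];s=snap('side','s1')['img']
a=cv2.resize(t[160:260,190:300],(400,364),interpolation=2);b=cv2.resize(s[180:290,215:325],(400,400),interpolation=2)
cv2.imwrite('pics/m1.png',np.hstack([np.vstack([a,np.zeros((36,400,3),np.uint8)]),b]))
```

```text
stop False
w 49.83394170028254 [ 0.19839388 -0.61234115  0.30028076]
[544.30027477  50.24826997  60.23416223] 9.2917 49.59873675380932
```

View pics/m1.png

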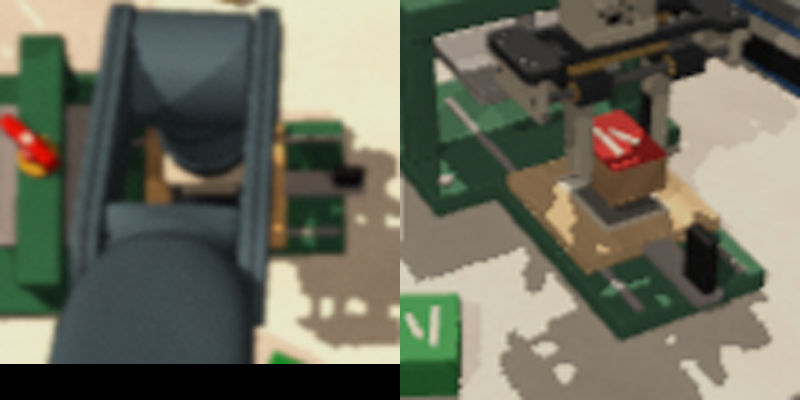

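The block is held level, red side up, over the mark at right panel (625,190). The arm hides the top view, so I place the block, back off to the side and check.

Run:
```python
from h import *
print('stop',robot.move_linear(P(-SL,0,41.3),speed=50,f_stop=6),robot.current_tcp_pos())
robot.move_gripper(1.0); robot.move_linear(P(-SL,0,130),speed=200)
robot.move_ptp(P(-SL-190,60,150),O(PY))
print(robot.current_t())
t=snap('top','t2')['img'];s=snap('side','s2')['img']
a=cv2.resize(t[190:230,230:275],(400,356),interpolation=2);b=cv2.resize(s[205:265,240:310],(400,343),interpolation=2)
cv2.imwrite('pics/m2.png',np.hstack([np.vstack([a,np.zeros((44,400,3),np.uint8)]),np.vstack([b,np.zeros((57,400,3),np.uint8)])]))
```

```text
stop True [543.73857207  51.13339469  40.97539676]
12.0833
```

View pics/m2.png

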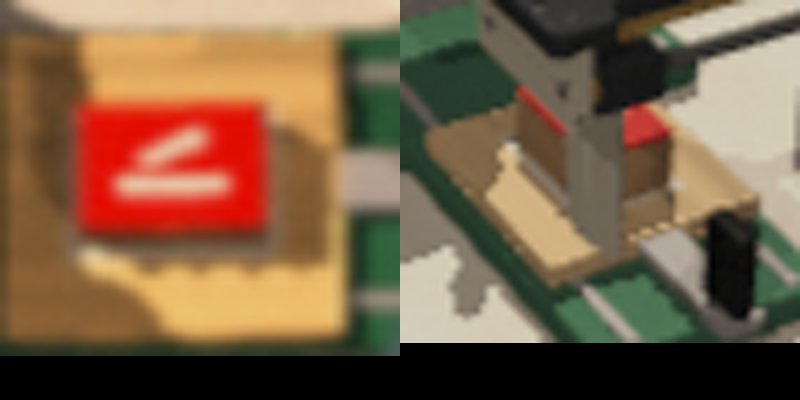

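The top panel shows the red face spanning (78,103) to (268,235) on the tray, with a grey margin left and right. I compute the offset with the calibration.

Run:
```python
from h import *
d=load('t2'); s=400/45
im=cv2.imread('pics/t2.png').astype(int)[185:235,225:280]
m=((im[...,2]>100)&(im[...,2]>2.5*im[...,1])).astype(np.uint8)
ct=max(cv2.findContours(m,0,1)[0],key=cv2.contourArea)
r0=cv2.minAreaRect(pix2z(d,ct.reshape(-1,2)+[225,185],68)[:,:2].astype(np.float32)); print(r0)
c=lambda p:(np.array(p,float)+.5)/s-.5+[230,190]
q=pix2z(d,c([(78,103),(268,101),(268,236),(76,237)]),68)[:,:2]
B=q.mean(0); M=np.array([544.9,51.5])
c_,s_=np.cos(1.5141),np.sin(1.5141)
for b in(B,np.array(r0[0])):
    e=b-M; print(b,'err press x,y',[c_*e[0]+s_*e[1],-s_*e[0]+c_*e[1]])
print(np.degrees(np.arctan2(*(q[0]-q[1])[::-1])),np.degrees(np.arctan2(*(q[3]-q[2])[::-1])),np.degrees(1.5141),np.linalg.norm(q[0]-q[1]),np.linalg.norm(q[1]-q[2]))
# tray-edge reference: left/right/bottom edges in this picture
print(pix2z(d,c([(8,200),(345,200),(170,343)]),34).round(1))
```

```text
((542.7891845703125, 50.791603088378906), (67.44337463378906, 48.197669982910156), 85.94538116455078)
[544.08009981  50.72106117] err press x,y [np.float64(-0.8241476596263404), np.float64(0.7744434537757602)]
[542.78918457  50.79160309] err press x,y [np.float64(-0.8268700311373742), np.float64(2.067281769427649)]
86.28510255340579 85.97844711152763 86.75153976075795 72.11022379110852 52.17827769070051
[[544.  116.   34. ]
 [534.1 -13.9  34. ]
 [483.4  57.2  34. ]]
```

The block is within about 1–2 mm and 0.7° of the mark. Now I pinch the tab and push the tray home.

Run:
```python
from h import *
x=-SL-125
robot.move_ptp(P(x,0,130),O(PY)); print(robot.move_linear(P(x,0,44),speed=120,f_stop=8))
robot.move_gripper(0.0); print('w',robot.current_gripper_width()*93,robot.current_contact_force())
robot.move_linear(P(-135,0,44),speed=70)
print('stop',robot.move_linear(P(-117,0,44),speed=20,f_stop=14),robot.current_contact_force())
p=np.array(robot.current_tcp_pos())[:2]-PR; print('press x',p@[np.cos(PY),np.sin(PY)],'y',p@[-np.sin(PY),np.cos(PY)])
robot.move_gripper(1.0); robot.move_linear(P(-122,0,130),speed=200)
robot.move_ptp(P(-300,100,300),O(PY)); print(robot.current_t())
t=snap('top','t3')['img'];s=snap('side','s3')['img']
a=cv2.resize(t[160:255,170:290],(400,317),interpolation=2);b=cv2.resize(s[140:270,200:320],(400,433),interpolation=2)
cv2.imwrite('pics/m3.png',np.hstack([np.vstack([a,np.zeros((116,400,3),np.uint8)]),b]))
```

```text
False
w 11.923741557776307 [-1.80058332 -0.30786788  1.08306162]
stop True [-0.50572124 -0.8937835   3.72394904]
press x -125.48858525538583 y 0.5651418890015597
20.375
```

View pics/m3.png

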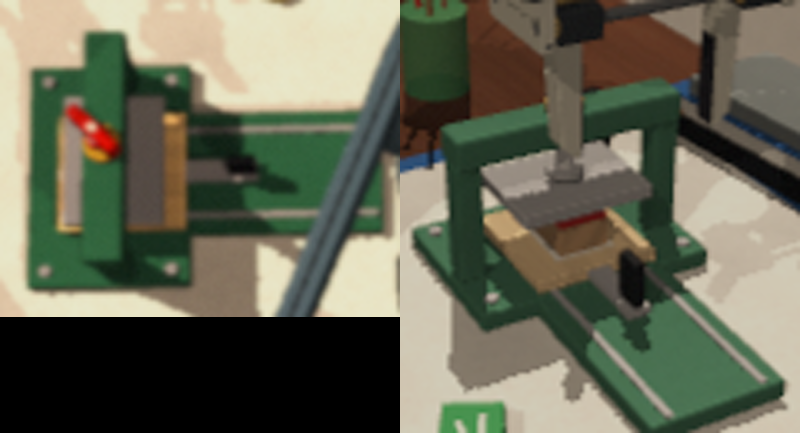

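The stop was met at press x = −125.5 (expected −125). The picture shows the tray under the plate with the block's red edge at right panel (590,215), and the bar unchanged at about 0.8 rad. Joint 6 can do the whole turn in one grip.

Run:
```python
from h import *
d=load('t3'); c=lambda p:(np.array(p,float)+.5)/(400/120)-.5+[170,160]
for z,pp in((34,[(187,170),(58,170)]),(78,[(257,166),(227,166)])):
    q=pix2z(d,c(pp),z)[:,:2]-[553.2,199.0]; print('press x',(q@[np.cos(1.514),np.sin(1.514)]).round(1))
def K(k,dz=0): return P(0,0,220-4.775*k-19+dz)
def yaw(k): return PY-k+np.pi
k=.80
robot.move_ptp(K(k,110),O(yaw(k))); print(np.round(robot.current_qpos(),2))
print('hit',robot.move_linear(K(k),speed=120,f_stop=8))
f0=robot.current_contact_force(); robot.move_gripper(0.0)
print('w',robot.current_gripper_width()*93,f0,robot.current_contact_force(),robot.current_ft_torque(),robot.current_t())
```

```text
press x [-67.2  66.1]
press x [-141.6 -111.5]
[ 0.15  0.29  1.29 -0.    1.57 -2.13]
hit False
w 22.148868161917303 [ 0.42777061  0.33026132 -0.13279206] [-3.30448605  3.99247035  0.96260161] [8.83794780e-01 6.82614253e-01 5.17378359e-04] 24.175
```

The width of 22 mm is not the bar's 14 mm, so I look before turning anything.

Run:
```python
from h import *
print('w',robot.current_gripper_width()*93,robot.current_tcp_pos(),robot.current_contact_force())
s=snap('side','s4')['img']
cv2.imwrite('pics/m4.png',cv2.resize(s[100:205,190:300],None,fx=5.7,fy=5.7,interpolation=2))
```

```text
w 22.148868161917303 [551.76049783 199.53173257 197.109474  ] [-3.30448605  3.99247035  0.96260161]
```

View pics/m4.png

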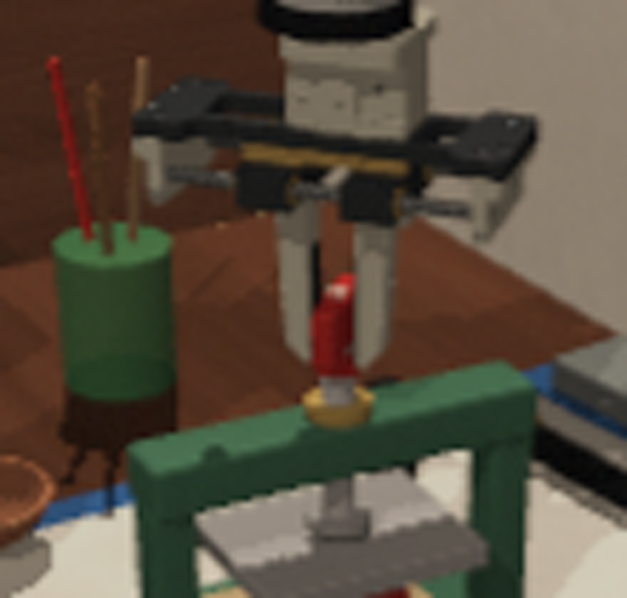

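The jaws straddle the bar along its length, with the bar end at (333,330). The finger tips reach below the bar (z 197 against 200) and probably sit on the 24 mm hub. I open, rise 7 mm and regrip.

Run:
```python
from h import *
p=robot.current_tcp_pos(); robot.move_gripper(0.5); robot.move_linear(P(0,0,204.2),speed=60); robot.move_gripper(0.0)
print('w',robot.current_gripper_width()*93,robot.current_contact_force(),robot.current_ft_torque(),robot.current_tcp_pos(),robot.current_t())
```

```text
w 14.20919622791594 [-2.70989741  4.3594197   0.39947338] [0.79421288 0.55702029 0.10203097] [551.66820357 199.52834252 203.96544555] 25.7333
```

```bash
sed -i 's/PR=np.array(\[552.6,198.6\])/PR=np.array([551.6,199.6])/' h.py
python3 - <<'E'
from h import *
def go(k,sp=5):
    robot.move_linear(P(0,0,220-4.775*k-12),O(PY-k+np.pi),speed=sp)
    print(k,'q6',round(robot.current_qpos()[5],2),'yaw',np.round(robot.current_eef_rot()[2],3),np.round(robot.current_contact_force(),1),'mz',np.round(robot.current_ft_torque(),2)[2],'w',round(robot.current_gripper_width()*93,1),'t',robot.current_t())
for k in(1.6,2.4,3.2,3.5,3.7,3.9): go(k)
E
```

```text
1.6 q6 -1.33 yaw 3.056 [-0.7  3.9 -1.6] mz -0.0 w 13.8 t 26.7
2.4 q6 -0.53 yaw 2.256 [-0.4  4.4 -2.9] mz 0.03 w 13.9 t 27.65
3.2 q6 0.27 yaw 1.456 [ 1.6  4.7 -4.1] mz 0.04 w 13.9 t 28.6
3.5 q6 0.57 yaw 1.156 [ 1.   5.1 -3. ] mz 0.0 w 14.0 t 29.05
3.7 q6 0.77 yaw 0.955 [ 2.2  5.9 -4. ] mz -0.07 w 13.6 t 29.4
3.9 q6 0.97 yaw 0.755 [ 1.8  6.  -3.3] mz 0.0 w 13.7 t 29.75
```

Run:
```python
from h import *
robot.move_gripper(0.6); robot.move_linear(P(0,0,330),speed=200); robot.move_ptp([330,-300,330],O(0.3)); print(robot.current_t())
t=snap('top','t5')['img'];s=snap('side','s5')['img']
a=cv2.resize(t[165:255,170:270],(400,360),interpolation=2);b=cv2.resize(s[140:250,205:305],(400,440),interpolation=2)
cv2.imwrite('pics/m5.png',np.hstack([np.vstack([a,np.zeros((80,400,3),np.uint8)]),b]))
cv2.imwrite('pics/s5b.png',cv2.resize(s,(800,600)))
d=load('t5'); im=t.astype(int)[190:220,185:220]; m=((im[...,2]>110)&(im[...,2]>3*im[...,1])).astype(np.uint8)
ct=max(cv2.findContours(m,0,1)[0],key=cv2.contourArea).reshape(-1,2)+[185,190]
print(cv2.minAreaRect(pix2z(d,ct,216)[:,:2].astype(np.float32)))
```

```text
33.4167
((541.91650390625, 189.5100555419922), (22.60877799987793, 15.861772537231445), 30.57691192626953)
```

View pics/m5.png

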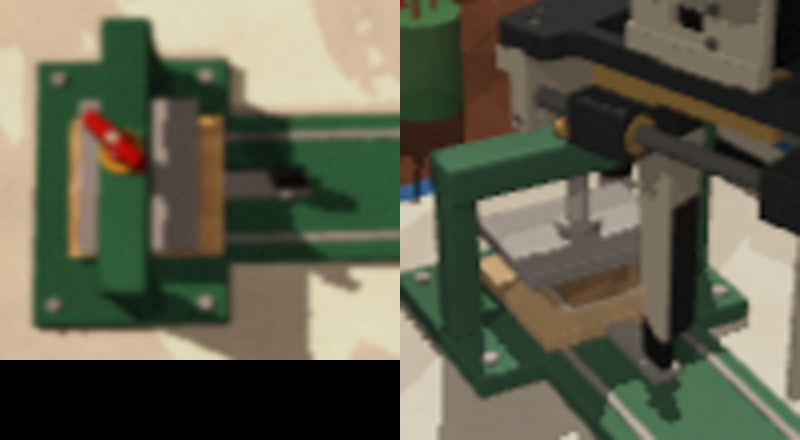

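View pics/s5b.png

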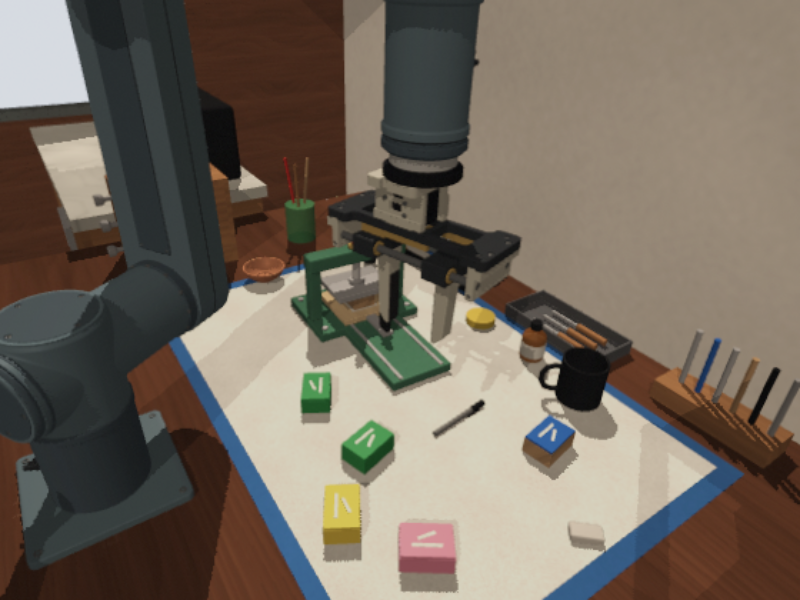

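The pictures show the plate down on the block with no red visible between them, the tray home, the knob bar from (90,120) to (142,163), and the other objects where they were. I check the bar angle numerically, then hand in.

Run:
```python
from h import *
def ang(tag,z):
    d=load(tag); im=cv2.imread(f'pics/{tag}.png').astype(int)[190:212,185:212]
    m=(im[...,2]>100)&(im[...,2]-im[...,1]>90)&(im[...,1]<95); v,u=np.nonzero(m)
    w=pix2z(d,np.c_[u+185,v+190],z)[:,:2]; x=w-w.mean(0); e=np.linalg.svd(x)[2][0]
    return len(u),w.mean(0).round(1),(PY-np.arctan2(e[1],e[0]))%np.pi
print(ang('t3',230),ang('t5',215))
print(robot.current_contact_force()); robot.hand_in(); print(robot.current_t())
```

```text
(77, array([550.8, 198.8]), np.float64(0.7791601733843345)) (67, array([551.1, 199. ]), np.float64(0.771114717386264))
[ 0.05598341  0.69817961 -0.19254862]
the job is handed in; nothing more can be done
the job is handed in; nothing more can be done
```

The job is done and handed in at about 33 s on the robot's clock. The red block is clamped red side up, the tray is home, and the robot is touching nothing.

**What I did**
- **Placing:** I set the red block on the marked rectangle and let go of it.
- **Tray:** I pushed the tray by its tab until it met the stop.
- **Knob:** I turned it clockwise in one grip from about 0.8 to about 3.9 rad, then let go and moved the arm away.

**What the last checks showed**
- **Block:** It lay within 1–2 mm of the mark's centre and within about 0.8° of square, measured before the push.
- **Tray:** It stopped at −125.5 mm, where −125 mm was expected.
- **Knob:** The bar angle fits a knob turn of about 3.9 rad, about 0.5 rad past first contact. That should be roughly 20 N by the spring figures you gave.
- **Plate:** The last side view shows the plate down on the block, and in it the other blocks and objects look unmoved.

**What did not go as planned or could not be confirmed**
- **First knob grip:** It closed at 22 mm instead of the bar's 14 mm, probably because the finger tips caught the hub. I regripped 7 mm higher and it closed at 14 mm.
- **Clamping force:** No sensor reads it; it comes only from the knob angle. The wrist torque showed no clear rise as the plate pressed down.
- **Block after the push:** I could not re-measure its centring once it was under the plate.

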